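Unlock, draw out and hold the pantry bin

TASK

Get the pantry bin ready to be lifted out: throw the shelf's lever from the red notch into the middle, yellow notch, and with it there draw the bin fully out to its stop by its blue handle. Then throw the lever on into the green notch so that the bin is held out, and after that swing the blue carry handle up and over until it seats in its end detent. Leave the colander, spice bottle, pot lid and salad servers where they are.

Things in the scene. Friction and masses are not known exactly. Their poses are not given: they have to be found in the camera images.
- shelf: Fixed dark pine riser shelf: board 220 deep x 560 wide x 18 mm, top 125 mm above the table. Origin at table height below the middle of the closed bin's front; the board's front edge is at x 30 mm; x points into the shelf away from the robot, y left along it, z up. Right behind the lever stands a notched steel quadrant with red, yellow and green marks (x 64 to 86 mm, up to z 205 mm)
- lever (a joint): Sideways swing of the upright lever, rad, about an axis along shelf x at shelf x 60, y 0, z 140 mm. Spring notches: 0 = red, leaning 0.5 rad to shelf +y, bin locked in; 0.5 = yellow, upright, bin free; 1.0 = green, leaning 0.5 rad to -y, bin held out. 2 to 6 N on the grip move it on; it snaps into the nearest notch
- lever_grip (a point): Middle of the lever's black grip (cylinder 22 mm across, 55 mm long along the lever), 105 mm from the lever's pivot
- bin (a joint): How far the white plastic bin (160 deep x 200 wide x 81 mm high, rim 85 mm above the table) has slid out from under the shelf (along shelf -x), m: 0 = fully in, front 30 mm ahead of the board's edge; 0.105 = fully out at its stop. Takes about 2 N; blocked by the lever except in the yellow notch
- bail (a joint): Angle of the bin's blue carry handle, rad: about 0 = folded down flat toward the robot over the bin's front; 1.7 = swung up just past upright into its end detent (stop at 1.75). It snaps home over the last part and takes about 2 N at the bar
- bail_bar (a point): Middle of the carry handle's blue cross bar (round, 10 mm across, 216 mm long, parallel to shelf y). Folded down, it overhangs the bin's front by 55 mm at 88 mm above the table, leaving a 50 mm gap between bar and bin front
- bail_hinge (a point): Middle of the carry handle's hinge axis (parallel to shelf y), 55 mm behind the bin's front, 88 mm above the table; it moves with the bin. The cross bar is 110 mm from it
- colander: Steel colander, 176 mm across at the rim, 75 mm high, loose on the shelf; origin at the centre of its underside
- spice_bottle: Closed amber glass spice bottle, 48 mm across, 110 mm high, loose on the shelf; origin at the centre of its underside
- pot_lid: Aluminium pot lid, 180 mm across, 46 mm high with its knob, loose on the table; origin at the centre of its underside
- server_spoon: Wooden salad spoon, 200 mm long, 10 mm thick, lying on the table with its handle toward -x; origin on its underside, about 125 mm from the handle's end
- server_fork: Wooden salad fork, 200 mm long, 10 mm thick, lying on the table with its handle toward -x; origin on its underside, about 125 mm from the handle's end

How it is judged:
On the way, in this order (a step that is already met when the one before it is completed fails the run):
1. the lever rests in the yellow notch while the bin is still in (value of joint lever between 0.38 and 0.62 rad and value of joint bin below 0.02 m), for 0.2 s.
2. the bin is drawn fully out with the lever in the yellow notch and the handle still down (value of joint bin above 0.096 m and value of joint lever between 0.3 and 0.7 rad and value of joint bail below 1.2 rad), for 0.2 s.
3. the lever rests in the green notch with the bin out and the handle not yet up (value of joint bin above 0.096 m and value of joint lever above 0.88 rad and value of joint bail below 1.2 rad), for 0.2 s.
4. the carry handle is in its end detent (value of joint bin above 0.096 m and value of joint lever above 0.88 rad and value of joint bail above 1.58 rad), for 0.2 s.
At the end, for the whole second after the job is handed in: The bin is out by more than 96 mm (of 105), the lever is in the green notch (joint above 0.88 rad), the carry handle is in its end detent (above 1.58 rad), and all three are at rest (all of step 4 and velocity of joint lever between -0.05 and 0.05 rad/s and velocity of joint bin between -0.05 and 0.05 m/s and velocity of joint bail between -0.05 and 0.05 rad/s); the robot touches nothing.
It fails at once if the colander is shifted by more than 30 mm or tipped (distance of colander from where it was at the start of the episode above 0.03 m or angle between colander's own z axis and vertical above 0.4 rad).
It fails at once if the spice bottle is shifted by more than 30 mm or tipped (distance of spice_bottle from where it was at the start of the episode above 0.03 m or angle between spice_bottle's own z axis and vertical above 0.4 rad).
It fails at once if the pot lid is shifted by more than 30 mm or tipped (distance of pot_lid from where it was at the start of the episode above 0.03 m or angle between pot_lid's own z axis and vertical above 0.4 rad).
It fails at once if the server spoon is shifted by more than 30 mm or tipped (distance of server_spoon from where it was at the start of the episode above 0.03 m or angle between server_spoon's own z axis and vertical above 0.4 rad).
It fails at once if the server fork is shifted by more than 30 mm or tipped (distance of server_fork from where it was at the start of the episode above 0.03 m or angle between server_fork's own z axis and vertical above 0.4 rad).
It also fails if it takes over 64 s, if anything falls off the work surface, if the arm or the gripper's body presses on something with over 40 N, if the wrist force passes 120 N, or if a joint passes its speed limit or range.

ROBOT

A 6-joint arm with a two-finger parallel gripper is mounted at the origin on the work surface. World frame = base frame: x ahead of the robot, y to its left, z up, the work surface at z = 0. Lengths are in m, angles in rad, forces in N, time in s.
With the tool pointing down it reaches from about 0.25 to 0.725 m from the base axis. Payload 9.7 kg.
Tool frame: the origin (TCP) lies at the very end of the fingers, on their centre line; the grasp point (between the pads) lies ctrl.grip_depth behind it (ctrl.grip_depth is the distance from the TCP to the grasp point, in m); z points along the fingers, y is the line along which they close (so a half turn about z gives the same grasp; the last joint's range is limited). The gripper opens to 85 mm and grips with 20 to 120 N. Pads are 22 mm wide; open, the fingers measure 114 mm over their backs; the gripper's body (76 mm by 85 mm) begins 54 mm behind the grasp point. The pads swing forward as they close: fully open they stand 13 mm farther back than shut.
Start: joints at [-1.34, 0.087, 0.176, 1.66, 0, 1.571], TCP at [0.126, -0.535, 0.231] pointing down, gripper open.
Joint ranges: [-3.13, 3.13], [-0.85, 1.81], [-1.15, 1.24], [-2.2, 2.28], [-1.44, 1.52], [-3.14, 3.14]. Speed limits (rad/s): [2.22, 2.22, 2.57, 3.14, 3.14, 3.14].

INTERFACE

Orientations are given as a 3x3 rotation matrix whose columns are the frame's x, y, z axes.
In Python, from station import monitor, vision, hand_in, ctrl gives the robot as it stands. The module is installed in compiled form; this text tells all that it offers.
- The arm moves only by the shell command python3 -m crank 'ROWS' [FORCE]. ROWS is JSON, one flat list of numbers, 7 for each row, row after row: the closure, from -1 (fully open) to 1 (shut), then the shift along the tool's x, y, z in units of 0.4 m (1.0 is 0.4 m), then the turn, a rotation vector about the tool's x, y, z in units of 2 pi rad (1.0 is 2 pi rad). In form: [grip, tx, ty, tz, ax, ay, az, grip, tx, ty, tz, ax, ay, az, ...]. A call has 1 to 5 rows; each row is the pose to reach, as a shift and turn from the pose commanded when the call began, along the tool's axes at that moment, turning the shorter way round; what a row does not reach only later rows make up. A row lasts 1/10 s, in which the tool goes at most 50 mm and 8.59 degrees, less where a joint would pass 70% of its speed; a pose out of reach is approached as far as the arm can. A call with a number of a shift or a turn outside -1 to 1 is refused whole. A call with a gripper value outside its range is refused whole. The fingers move at their own pace and stop on an object; FORCE is the grip in N (left out, the last holds). Time passes only in rows, so rows that repeat a pose let the fingers close. It gives the time, the measured TCP pose, the force, the opening and the grip force at its end, in the units of the state.
- monitor.sense(): the state, without advancing time (a new reading comes with each control period).
- vision.read_camera(name): name is "scene" or "top" or "wrist"; returns the picture (400x640x3 uint8, red, green, blue); there is no depth.
- vision.get_calibration(name): a dict with "vertical_fov" (degrees; the focal length in pixels is half the picture's height over the tangent of half this angle, whatever the lens; pixels are square), "cx", "cy" (the principal point, pixels), "D" ([k1, k2, p1, p2, k3] as OpenCV has them; the pictures are not rectified), "pose" (4x4, takes a point from camera to world coordinates). Camera axes: x right, y down, z forward; pixel columns grow to the right and rows downward; lengths in m; the calibration is good to about 2 mm. A picture is of the moment at which its call begins: read the wrist's pose just before it. get_calibration takes no time and is no camera call; for the wrist camera it gives the pose at the moment of the call.
- hand_in(): hands the job in; it is judged then, once.
Trained networks look in the newest picture that a camera, given by its name, has taken for a name from the list of things; names that differ only in an ending like _2 or _b are one class to them, and where a whole thing is asked for, a point or a joint stands for the part that bears it (a point fixed in the world has none). Each returns a list of dicts, best first, with "p" (0 to 1); they miss things now and then, are a little off and sometimes report something else, mostly with a low value. They report only what shows in the picture. A call takes as long as a camera call.
- vision.boxes_of(query, camera): "location" ([x, y, z] in m, in world coordinates, good to about 4 mm: the middle of the surface that is visible of it).
The state is a dict: "time": time; "joint_positions": joint angles; "dq": joint speeds; "effort": joint torques, N m; "tcp_pos": TCP position; "tcp_rot": TCP orientation; "wrist_force": force on the tool from outside, world axes, zero at the start; "ft_torque": the same for the moment, N m; "opening": finger opening in m; "gripper_force": force on a finger pad.
Only numpy, scipy, OpenCV 4.12 (cv2) and the standard library are available. Lean on these libraries where they do the work, as an engineer would, in place of code of your own. Each camera call takes 0.05 s, during which the arm holds its last target. There are 200 camera calls.

## Working session

There is one attempt and no reset: what is moved stays moved. The work goes in short steps, Python scripts to look and compute and a shell command to move; the robot and the scene stay as the last step left them, time stands still between calls to the robot, and variables do not carry over. Pictures are saved under pics/ and viewed, at most 10 in all, crops included, and the job is handed in when it is done.

```bash
mkdir -p pics
python3 - <<'E'
from station import monitor, vision, ctrl
import cv2, numpy as np
s=monitor.sense(); print(s['time'],s['tcp_pos'],np.round(s['tcp_rot'],3).tolist(),ctrl.grip_depth,s['opening'])
for c in ['scene','top']:
    im=vision.read_camera(c); cv2.imwrite(f'pics/{c}0.png',im[...,::-1])
    k=vision.get_calibration(c); print(c,k['vertical_fov'],np.round(k['pose'],3).tolist())
    for q in ['shelf','lever_grip','bail_bar','bail_hinge','bin','colander','spice_bottle','pot_lid','server_spoon','server_fork']:
        print(q,[(np.round(d['location'],3).tolist(),round(d['p'],2)) for d in vision.boxes_of(q,c)[:2]])
E
```

```text
0.0 [ 0.12576119 -0.53519199  0.23056903] [[0.973, 0.229, -0.0], [0.229, -0.973, 0.001], [0.0, -0.001, -1.0]] 0.0187 0.0855016778731445
scene 51.63890116430927 [[-0.064, 0.664, -0.745, 1.474], [0.998, 0.046, -0.045, 0.019], [0.004, -0.746, -0.666, 0.952], [0.0, 0.0, 0.0, 1.0]]
shelf [([0.805, 0.054, 0.127], 0.86)]
lever_grip [([0.681, 0.073, 0.232], 0.63)]
bail_bar [([0.557, 0.041, 0.09], 0.54)]
bail_hinge [([0.56, 0.046, 0.089], 0.52)]
bin [([0.554, 0.043, 0.091], 0.69)]
colander [([0.697, -0.147, 0.163], 0.71), ([0.772, 0.18, 0.201], 0.49)]
spice_bottle [([0.77, 0.181, 0.198], 0.89)]
pot_lid [([0.493, 0.314, 0.015], 0.69)]
server_spoon [([0.395, -0.185, 0.012], 0.57), ([0.682, 0.073, 0.231], 0.26)]
server_fork [([0.457, -0.287, 0.007], 0.53)]
top 49.64524372058227 [[0.026, -0.983, 0.183, 0.386], [-1.0, -0.028, -0.006, -0.046], [0.011, -0.183, -0.983, 1.238], [0.0, 0.0, 0.0, 1.0]]
shelf [([0.714, 0.067, 0.12], 0.86)]
lever_grip [([0.667, 0.061, 0.198], 0.77), ([0.485, 0.31, 0.008], 0.57)]
bail_bar [([0.56, 0.039, 0.096], 0.78), ([0.743, 0.181, 0.211], 0.44)]
bail_hinge [([0.557, 0.038, 0.094], 0.67), ([0.613, 0.035, 0.086], 0.66)]
bin [([0.613, 0.038, 0.086], 0.9)]
colander [([0.741, -0.143, 0.15], 0.87), ([0.612, 0.035, 0.088], 0.27)]
spice_bottle [([0.743, 0.183, 0.211], 0.69)]
pot_lid [([0.486, 0.309, 0.008], 0.57), ([0.743, -0.138, 0.15], 0.32)]
server_spoon [([0.503, -0.189, 0.008], 0.94), ([0.613, 0.038, 0.086], 0.25)]
server_fork [([0.471, -0.292, 0.01], 0.95)]
```

View pics/scene0.png

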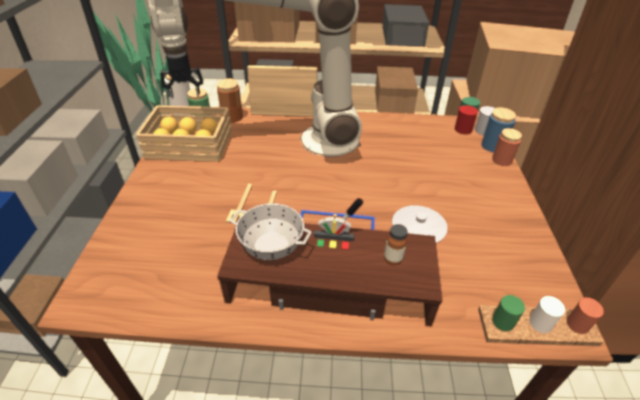

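View pics/top0.png

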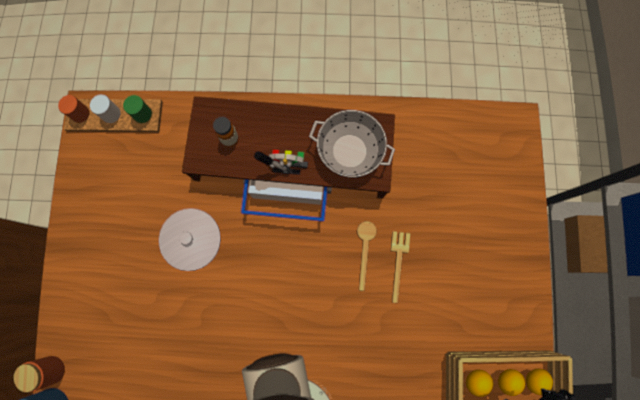

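The scene picture shows the lever leaning to +y with its grip near (355,207) and the blue bar at (303..373, 213..218). In the top picture the bar runs (243,214)–(325,220), with the colander at (352,145), the bottle at (226,130), the lid at (188,238) and the servers at (365,255)/(400,265). Next I measure the shelf's yaw and origin.

```bash
cat > h.py <<'E'
import numpy as np, cv2
from station import monitor, vision, ctrl
def K(c):
    k=vision.get_calibration(c); f=200/np.tan(np.radians(k['vertical_fov']/2))
    return np.array([[f,0,k['cx']],[0,f,k['cy']],[0,0,1.]]),np.array(k['D'],float),np.array(k['pose'])
def plane(c,px,z):
    A,D,P=K(c); u=cv2.undistortPoints(np.array(px,float).reshape(-1,1,2),A,D).reshape(-1,2)
    d=np.c_[u,np.ones(len(u))]@P[:3,:3].T; o=P[:3,3]
    return o+d*((z-o[2])/d[:,2])[:,None]
def proj(c,X):
    A,D,P=K(c); Q=np.linalg.inv(P)
    return cv2.projectPoints(np.array(X,float).reshape(-1,1,3),cv2.Rodrigues(Q[:3,:3])[0],Q[:3,3],A,D)[0].reshape(-1,2)
def blue(im):
    r,g,b=[im[...,i].astype(int) for i in range(3)]; return (b>r+45)&(b>g+40)
E
python3 - <<'E'
from h import *
for c in ['top','scene']:
    im=cv2.imread(f'pics/{c}0.png')[...,::-1]; m=blue(im)
    v,u=np.nonzero(m); k=(u>220)&(u<400)&(v>160)&(v<260); X=plane(c,np.c_[u,v][k],0.088)
    xm=X[:,0].min(); print(c,k.sum(),X.min(0),X.max(0))
    b=X[X[:,0]<np.median(X[:,0])+.012]
    for _ in range(4):
        p=np.polyfit(b[:,1],b[:,0],1); r=X[:,0]-np.polyval(p,X[:,1]); b=X[abs(r)<.008]
    print('bar slope dx/dy',p, 'y',b[:,1].min(),b[:,1].max(), 'yaw',-np.arctan(p[0]))
X=plane('top',[[185,177],[392,190],[194,98],[395,115]],0.125); print(X)
E
```

```text
top 398 [ 0.54377101 -0.07728632  0.088     ] [0.64823903 0.14896148 0.088     ]
bar slope dx/dy [0.06562423 0.55171548] y -0.07078696674833898 0.1481750036121361 yaw -0.0655302666861383
scene 138 [ 0.54327404 -0.07456677  0.088     ] [0.6045111  0.14495351 0.088     ]
bar slope dx/dy [0.06743842 0.55021165] y -0.0745667749493509 0.1449535109055242 yaw -0.06733645954731643
[[ 0.64354375  0.29964166  0.125     ]
 [ 0.62387805 -0.25043107  0.125     ]
 [ 0.86874162  0.29499484  0.125     ]
 [ 0.83445772 -0.26070856  0.125     ]]
```

```bash
cat >> h.py <<'E'
from scipy.spatial.transform import Rotation as Ro
YAW=-0.065; O=np.array([0.6094,0.0334,0])
def S(x,y,z): # shelf mm -> world
    return O+Ro.from_euler('z',YAW).apply(np.array([x,y,z])/1000)
Rt=Ro.from_euler('z',YAW).as_matrix()@np.array([[0,1,0],[1,0,0],[0,0,-1.]]) # tool y = shelf x
def inS(p): return (Ro.from_euler('z',YAW).inv().apply(np.asarray(p)-O)*1000).round(1)
def row(p,R=Rt):
    s=monitor.sense(); C=np.array(s['tcp_rot'])
    print('tcp shelf',inS(s['tcp_pos']),'t',round(s['time'],2),'F',np.round(s['wrist_force'],1),'open',round(s['opening'],4))
    print('row',np.round(C.T@(p-s['tcp_pos'])/.4,3).tolist(),np.round(Ro.from_matrix(C.T@R).as_rotvec()/2/np.pi,4).tolist())
E
python3 -c "
from h import *
row(S(60,105,300)); print(inS([.75,-.142,.13]),inS([.755,.182,.13]))
print(inS(plane('top',[[318,130],[311,137],[388,155]],.19)[0]),inS(plane('top',[[311,137]],.19)[0]))"
```

```text
tcp shelf [-445.6 -599.   231.3] t 1.1 F [-0.7  0.7 -0.6] open 0.0855
row [1.722, -1.315, -0.172] [0.0, -0.0, -0.2029]
[ 151.7 -165.9  130. ] [135.6 157.7 130. ]
[156.4 -73.8 190. ] [136.1 -57.8 190. ]
```

```bash
python3 -m crank '[1,0.86,-0.66,-0.17,0,0,-0.203, 1,0.86,-0.66,-0.17,0,0,-0.203, 1,0.86,-0.66,-0.17,0,0,-0.203, 1,0.86,-0.66,-0.17,0,0,-0.203, 1,0.86,-0.66,-0.17,0,0,-0.203]' 20; python3 -c "
from h import *
row(S(60,105,300))"
```

```text
time: 1.6
tcp_pos: [0.2829, -0.3426, 0.2705]
tcp_rot: [[0.552, 0.834, 0.0], [0.834, -0.552, -0.0], [-0.0, 0.001, -1.0]]
wrist_force: [0.5, -0.6, 0.3]
opening: 0.012
gripper_force: 0.0
tcp shelf [-301.4 -396.4  270.5] t 1.6 F [ 0.5 -0.6  0.3] open 0.012
row [1.537, 0.162, -0.074] [0.0001, 0.0, -0.0827]
```

```bash
python3 -m crank '[1,0.7,0,-0.07,0,0,-0.083, 1,0.7,0,-0.07,0,0,-0.083, 1,0.7,0,-0.07,0,0,-0.083, 1,0.7,0,-0.07,0,0,-0.083, 1,0.7,0,-0.07,0,0,-0.083]' >/dev/null; python3 -c "
from h import *
row(S(60,105,300))"
```

```text
tcp shelf [-176.8 -180.8  295.4] t 2.1 F [ 1.7 -1.   0.3] open 0.0003
row [0.715, 0.591, -0.011] [0.0001, 0.0, -0.0001]
```

```bash
python3 -m crank '[1,0.715,0.59,-0.01,0,0,0, 1,0.715,0.59,-0.01,0,0,0, 1,0.715,0.59,-0.01,0,0,0, 1,0.715,0.59,-0.01,0,0,0, 1,0.715,0.59,-0.01,0,0,0]' >/dev/null;  python3 -m crank '[1,0.24,0.2,0,0,0,0, 1,0.24,0.2,0,0,0,0, 1,0.24,0.2,0,0,0,0, 1,0.24,0.2,0,0,0,0, 1,0.24,0.2,0,0,0,0]' >/dev/null
python3 - <<'E'
from h import *
row(S(60,105,224))
im=vision.read_camera('wrist'); cv2.imwrite('pics/w1.png',im[...,::-1])
t=vision.read_camera('top')
for q in ['lever_grip','bail_bar']:
  for c in ['top','wrist']: print(q,c,[(inS(d['location']),round(d['p'],2)) for d in vision.boxes_of(q,c)[:2]])
print(proj('wrist',[S(60,50,232),S(60,0,140),S(-55,0,88)]))
cv2.imwrite('pics/t1.png',cv2.resize(t[60:240,180:420,::-1],None,fx=3,fy=3))
E
```

```text
tcp shelf [ 63.  105.5 296.5] t 3.1 F [-0.6 -0.2  0.3] open 0.0
row [-0.001, -0.007, 0.181] [-0.0002, 0.0001, -0.0004]
lever_grip top [(array([ 54.9,  35.1, 194.8]), 0.87)]
lever_grip wrist []
bail_bar top [(array([-54.9, -59.9,  96.9]), 0.87)]
bail_bar wrist [(array([-52.6,  87.9,  89.2]), 0.85)]
[[319.32725407 281.54936056]
 [320.59255797 278.37590082]
 [229.92440791 257.47933915]]
```

View pics/w1.png

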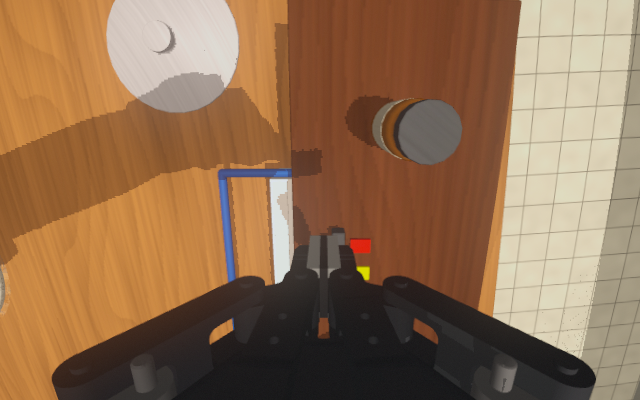

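The wrist picture shows the closed fingers at (325,260), just on the +y side of the lever. The bar's left corner is at (222,173), and the bottle at (425,130) is well clear. Next: down, then push.

```bash
python3 -c "
from h import *
print(proj('wrist',[S(-55,108,88),S(30,200,125),S(30,108,125)]))"
python3 -m crank '[1,0,-0.007,0.09,0,0,0, 1,0,-0.007,0.18,0,0,0, 1,-0.02,-0.007,0.18,0,0,0, 1,-0.04,-0.007,0.18,0,0,0, 1,-0.05,-0.007,0.18,0,0,0]'; python3 -c "
from h import *
row(S(60,11,224))"
```

```text
[[221.95948396 173.13499908]
 [288.48932299  86.42300076]
 [291.32701775 178.98975083]]
time: 3.9
tcp_pos: [0.6754, 0.1133, 0.229]
tcp_rot: [[0.069, 0.998, 0.004], [0.998, -0.069, 0.001], [0.001, 0.004, -1.0]]
wrist_force: [-0.1, -1.2, 0.1]
opening: 0.0
gripper_force: 0.0
tcp shelf [ 60.6  84.  229. ] t 3.9 F [-0.1 -1.2  0.1] open 0.0
row [-0.182, -0.001, 0.012] [0.0006, -0.0001, -0.0007]
```

```bash
python3 -m crank '[1,-0.025,0,0,0,0,0, 1,-0.05,0,0,0,0,0, 1,-0.075,0,0,0,0,0, 1,-0.1,0,0,0,0,0, 1,-0.115,0,0,0,0,0]'
python3 - <<'E'
from h import *
row(S(60,11,224))
for c in ['scene','top']:
  im=vision.read_camera(c); cv2.imwrite(f'pics/{c}2.png',im[...,::-1])
  print([(inS(d['location']),round(d['p'],2)) for d in vision.boxes_of('lever_grip',c)[:2]])
a=cv2.imread('pics/scene2.png')[170:260,270:430]; cv2.imwrite('pics/s2.png',cv2.resize(a,None,fx=5,fy=5))
E
```

```text
time: 4.4
tcp_pos: [0.6718, 0.0672, 0.2264]
tcp_rot: [[0.069, 0.998, 0.001], [0.998, -0.069, -0.0], [-0.0, 0.001, -1.0]]
wrist_force: [-0.6, 0.1, -0.5]
opening: 0.0
gripper_force: 0.0
tcp shelf [ 60.1  37.8 226.4] t 4.4 F [-0.6  0.1 -0.5] open 0.0
row [-0.067, 0.0, 0.006] [0.0002, 0.0001, -0.0007]
[(array([ 67.4,   7.3, 247.5]), 0.59)]
[(array([ 53.6,  -4.7, 220.2]), 0.62)]
```

View pics/s2.png

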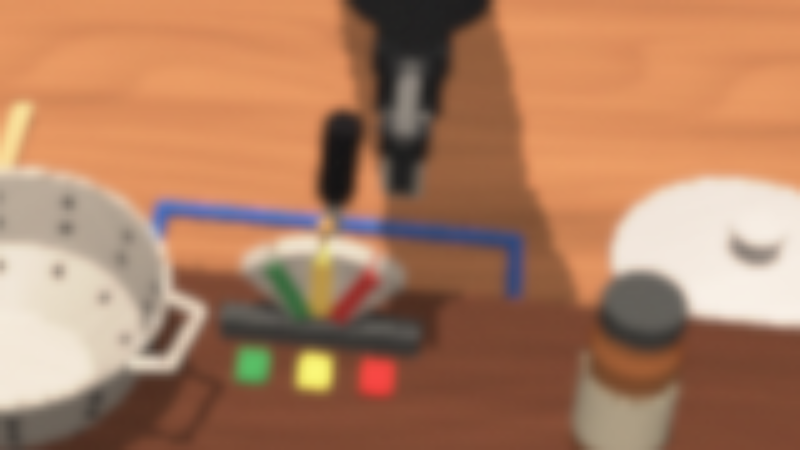

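The lever stands upright at yellow in the crop (grip at (340,150)), with a visible gap to the finger. Next is the bar.

```bash
python3 -m crank '[0.1,0,-0.1,0,0,0,0, 0.1,0,-0.2,0,0,0,0, 0.1,-0.05,-0.288,0,0,0,0, 0.1,-0.095,-0.288,0.1,0,0,0, 0.1,-0.095,-0.288,0.15,0,0,0]';  python3 -c "
from h import *
row(S(-55,0,70))"
```

```text
time: 5.1
tcp_pos: [0.5528, 0.0376, 0.1642]
tcp_rot: [[0.069, 0.998, -0.0], [0.998, -0.069, -0.0], [-0.0, -0.0, -1.0]]
wrist_force: [-0.7, 0.5, -1.1]
opening: 0.0385
gripper_force: 0.0
tcp shelf [-56.8   0.5 164.2] t 5.1 F [-0.7  0.5 -1.1] open 0.0385
row [-0.001, 0.005, 0.236] [-0.0, 0.0001, -0.0006]
```

```bash
python3 -m crank '[0.1,0,0.005,0.1,0,0,0, 0.1,0,0.005,0.18,0,0,0, 0.1,0,0.005,0.236,0,0,0, 0.1,0,0.005,0.236,0,0,0, 1,0,0.005,0.236,0,0,0]' 30; python3 -m crank '[1,0,0,0,0,0,0, 1,0,0,0,0,0,0, 1,0,0,0,0,0,0, 1,0,0,0,0,0,0]' 30;  python3 -c "
from h import *
row(S(-160,0,70))"
```

```text
time: 5.6
tcp_pos: [0.5561, 0.0386, 0.0718]
tcp_rot: [[0.068, 0.998, -0.0], [0.998, -0.068, -0.0], [-0.0, -0.0, -1.0]]
wrist_force: [0.3, 0.2, 0.6]
opening: 0.0256
gripper_force: 0.0
time: 6.0
tcp_pos: [0.5538, 0.0389, 0.0727]
tcp_rot: [[0.068, 0.998, -0.004], [0.998, -0.068, 0.001], [0.0, -0.004, -1.0]]
wrist_force: [-16.7, 1.9, 6.4]
opening: 0.0086
gripper_force: 30.7
tcp shelf [-55.9   1.8  72.7] t 6.0 F [-16.7   1.9   6.4] open 0.0086
row [-0.005, -0.26, 0.008] [-0.0006, -0.0001, -0.0005]
```

```bash
python3 -m crank '[1,0,-0.02,0,0,0,0, 1,0,-0.05,0,0,0,0, 1,0,-0.08,0,0,0,0, 1,0,-0.11,0,0,0,0, 1,0,-0.14,0,0,0,0]'; python3 -m crank '[1,0,-0.03,0,0,0,0, 1,0,-0.06,0,0,0,0, 1,0,-0.09,0,0,0,0, 1,0,-0.12,0,0,0,0, 1,0,-0.13,0,0,0,0]';  python3 -m crank '[1,0,0,0,0,0,0, 1,0,0,0,0,0,0, 1,0,0,0,0,0,0]' ; python3 -c "
from h import *
row(S(-160,0,70))"
```

```text
time: 6.5
tcp_pos: [0.5, 0.0425, 0.0726]
tcp_rot: [[0.068, 0.998, 0.003], [0.998, -0.068, 0.0], [0.001, 0.003, -1.0]]
wrist_force: [2.4, -0.3, 6.6]
opening: 0.0087
gripper_force: 30.7
time: 7.0
tcp_pos: [0.4485, 0.046, 0.0728]
tcp_rot: [[0.068, 0.998, 0.005], [0.998, -0.068, 0.0], [0.001, 0.005, -1.0]]
wrist_force: [16.7, -1.1, -1.9]
opening: 0.009
gripper_force: 30.4
time: 7.3
tcp_pos: [0.4487, 0.0459, 0.0726]
tcp_rot: [[0.068, 0.998, 0.003], [0.998, -0.068, 0.0], [0.0, 0.003, -1.0]]
wrist_force: [2.3, 0.0, 7.6]
opening: 0.0084
gripper_force: 31.0
tcp shelf [-161.1    2.1   72.6] t 7.3 F [2.3 0.  7.6] open 0.0084
row [-0.005, 0.003, 0.006] [0.0005, -0.0001, -0.0006]
```

```bash
python3 -m crank '[0.1,0,0,0,0,0,0, 0.1,0,0,0,0,0,0, 0.1,0,0,-0.12,0,0,0, 0.1,0,0,-0.24,0,0,0, 1,0,0,-0.36,0,0,0]'; python3 -c "
from h import *
row(S(60,45,226))"
```

```text
time: 7.8
tcp_pos: [0.4472, 0.0458, 0.2164]
tcp_rot: [[0.068, 0.998, -0.002], [0.998, -0.068, -0.0], [-0.0, -0.002, -1.0]]
wrist_force: [1.0, -1.0, 0.8]
opening: 0.0252
gripper_force: 0.0
tcp shelf [-162.6    1.8  216.4] t 7.8 F [ 1.  -1.   0.8] open 0.0252
row [0.11, 0.556, -0.025] [-0.0003, 0.0, -0.0006]
```

```bash
python3 -m crank '[1,0.11,0.1,-0.02,0,0,0, 1,0.11,0.2,-0.02,0,0,0, 1,0.11,0.2,-0.02,0,0,0]'
python3 - <<'E'
from h import *
row(S(60,45,226))
for c in ['scene','top']:
  im=vision.read_camera(c); cv2.imwrite(f'pics/{c}3.png',im[...,::-1])
  for q in ['lever_grip','bail_bar']: print(q,[(inS(d['location']),round(d['p'],2)) for d in vision.boxes_of(q,c)[:2]])
  m=blue(im); v,u=np.nonzero(m); k=(u>200)&(u<420)&(v>140)&(v<290); X=np.array([inS(x) for x in plane(c,np.c_[u,v][k],.088)])
  print(c,[np.percentile(X[:,0],[1,5,10,30,50,70]).round(),X[:,1].min(),X[:,1].max()])
a=cv2.imread('pics/scene3.png')[150:290,230:430]; cv2.imwrite('pics/s3.png',cv2.resize(a,None,fx=4,fy=4))
E
```

```text
time: 8.1
tcp_pos: [0.5343, 0.0853, 0.2194]
tcp_rot: [[0.067, 0.998, -0.005], [0.998, -0.067, -0.001], [-0.001, -0.005, -1.0]]
wrist_force: [-1.4, 0.1, -1.2]
opening: -0.0002
gripper_force: 0.0
tcp shelf [-78.3  46.9 219.4] t 8.1 F [-1.4  0.1 -1.2] open -0.0002
row [-0.004, 0.346, -0.018] [-0.0007, 0.0002, -0.0004]
lever_grip [(array([ 68. ,   0.7, 246.7]), 0.56)]
bail_bar [(array([-151.8,   15.6,   92.4]), 0.67)]
scene [array([-166., -165., -164., -160., -136., -104.]), np.float64(-111.6), np.float64(111.0)]
lever_grip [(array([ 52.8,  -1.1, 188.1]), 0.67)]
bail_bar [(array([-152.5,  -92.6,   96.4]), 0.72)]
top [array([-164., -164., -163., -160., -158., -123.]), np.float64(-109.2), np.float64(23.6)]
```

View pics/s3.png

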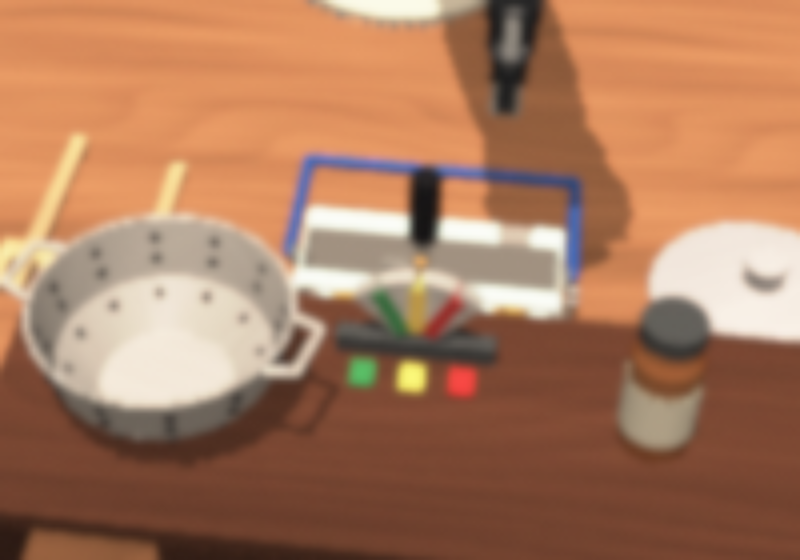

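The bin is out (bar at shelf x −160) and the lever is still upright at yellow. Next I throw it to green.

```bash
python3 -m crank '[1,0,0.12,-0.015,0,0,0, 1,0,0.24,-0.015,0,0,0, 1,0,0.346,-0.015,0,0,0, 1,-0.01,0.346,-0.015,0,0,0, 1,-0.03,0.346,-0.015,0,0,0]' | sed -n 2p; python3 -m crank '[1,-0.025,0,0,0,0,0, 1,-0.05,0,0,0,0,0, 1,-0.075,0,0,0,0,0, 1,-0.1,0,0,0,0,0, 1,-0.125,0,0,0,0,0]'
python3 - <<'E'
from h import *
row(S(60,45,226))
for c in ['scene','top']:
  im=vision.read_camera(c); cv2.imwrite(f'pics/{c}4.png',im[...,::-1])
  for q in ['lever_grip','bail_bar']: print(q,[(inS(d['location']),round(d['p'],2)) for d in vision.boxes_of(q,c)[:2]])
a=cv2.imread('pics/scene4.png')[150:290,230:430]; cv2.imwrite('pics/s4.png',cv2.resize(a,None,fx=4,fy=4))
E
```

```text
tcp_pos: [0.6683, 0.0626, 0.2282]
time: 9.4
tcp_pos: [0.6642, 0.0117, 0.2307]
tcp_rot: [[0.069, 0.998, 0.002], [0.998, -0.069, -0.0], [-0.0, 0.002, -1.0]]
wrist_force: [0.2, 0.5, 0.1]
opening: 0.0003
gripper_force: 0.0
tcp shelf [ 56.  -18.1 230.7] t 9.4 F [0.2 0.5 0.1] open 0.0003
row [0.158, 0.009, 0.012] [0.0003, 0.0001, -0.0006]
lever_grip [(array([ 62.9, -46.4, 231. ]), 0.56)]
bail_bar [(array([-152.7,   27.9,   90. ]), 0.67)]
lever_grip []
bail_bar [(array([-114.7, -105.4,   98.6]), 0.42)]
```

View pics/s4.png

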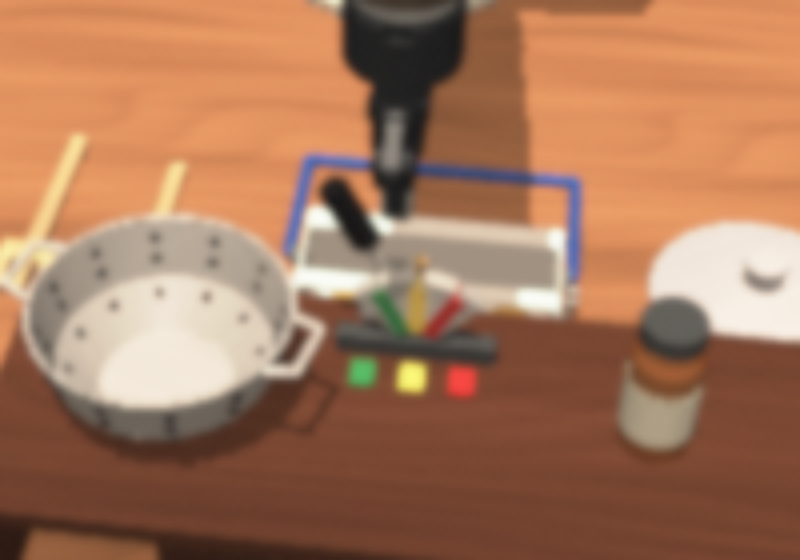

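The lever now leans to green (grip at about y −46, z 231), clear of the finger. Back to the bar.

```bash
python3 -m crank '[0.1,0.03,-0.1,0,0,0,0, 0.1,0.045,-0.22,0,0,0,0, 0.1,0.045,-0.34,0,0,0,0, 0.1,0.045,-0.46,0,0,0,0, 0.1,0.045,-0.543,0,0,0,0]' | sed -n 2p;python3 -m crank '[0.1,0,0,0,0,0,0, 0.1,0,0,0.1,0,0,0, 0.1,0,0,0.2,0,0,0, 0.1,0,0,0.28,0,0,0, 0.1,0,0,0.28,0,0,0]' | sed -n 2p; python3 -c "
from h import *
row(S(-161,0,70))"
```

```text
tcp_pos: [0.4469, 0.0462, 0.2293]
tcp_pos: [0.4476, 0.0457, 0.1131]
tcp shelf [-162.2    1.8  113.1] t 10.7 F [ 0.5 -0.4 -0.1] open 0.0386
row [-0.004, 0.004, 0.108] [-0.001, 0.0002, -0.0005]
```

```bash
python3 -m crank '[0.1,0,0.003,0.06,0,0,0, 0.1,0,0.003,0.108,0,0,0, 0.1,0,0.003,0.108,0,0,0, 1,0,0.003,0.108,0,0,0, 1,0,0.003,0.108,0,0,0]' 30 | sed -n 2p; python3 -m crank '[1,0,0,0,0,0,0, 1,0,0,0,0,0,0, 1,0,0,0,0,0,0]' 30; python3 -m crank '[1,0,0.004,-0.0465,0,0,0, 1,0,0.016,-0.092,0,0,0, 1,0,0.035,-0.134,0,0,0, 1,0,0.061,-0.173,0,0,0, 1,0,0.0935,-0.2065,0,0,0]'; python3 -c "
from h import *
row(S(-161,0,70))"
```

```text
tcp_pos: [0.4515, 0.0458, 0.0759]
time: 11.5
tcp_pos: [0.4513, 0.0458, 0.0757]
tcp_rot: [[0.068, 0.998, 0.002], [0.998, -0.068, 0.0], [0.001, 0.002, -1.0]]
wrist_force: [-3.8, 0.8, 7.1]
opening: 0.0087
gripper_force: 29.4
time: 12.0
tcp_pos: [0.4857, 0.0435, 0.1589]
tcp_rot: [[0.068, 0.998, -0.004], [0.998, -0.068, 0.001], [0.001, -0.004, -1.0]]
wrist_force: [-19.0, 2.2, 15.4]
opening: 0.0086
gripper_force: 30.2
tcp shelf [-124.1    2.   158.9] t 12.0 F [-19.    2.2  15.4] open 0.0086
row [-0.005, -0.091, 0.223] [-0.0006, -0.0001, -0.0005]
```

```bash
python3 -m crank '[1,0,0.0375,-0.028,0,0,0, 1,0,0.079,-0.049,0,0,0, 1,0,0.124,-0.0625,0,0,0, 1,0,0.170,-0.068,0,0,0, 1,0,0.217,-0.066,0,0,0]'; python3 -c "
from h import *
row(S(-161,0,70))"
```

```text
time: 12.5
tcp_pos: [0.5756, 0.0374, 0.185]
tcp_rot: [[0.068, 0.998, 0.002], [0.998, -0.068, 0.001], [0.001, 0.002, -1.0]]
wrist_force: [-2.1, 2.4, 4.4]
opening: 0.0085
gripper_force: 31.2
tcp shelf [-34.    1.7 185. ] t 12.5 F [-2.1  2.4  4.4] open 0.0085
row [-0.006, -0.318, 0.287] [0.0003, -0.0001, -0.0005]
```

```bash
python3 -m crank '[1,0,0.006,0,0,0,0, 1,0,0.006,0,0,0,0, 0.1,0,0.003,0,0,0,0, 0.1,0,0,0,0,0,0, 0.1,0,0,0,0,0,0]' | sed -n '2p;4,5p'; python3 -m crank '[0.1,0,0,-0.06,0,0,0, 0.1,0,0,-0.15,0,0,0, 0.1,0,0,-0.25,0,0,0, 0.1,0,-0.15,-0.25,0,0,0, 0.1,0,-0.25,-0.25,0,0,0]' | sed -n '2p;4,5p'
python3 - <<'E'
from h import *
row(S(-161,0,70))
for c in ['scene','top']:
  im=vision.read_camera(c); cv2.imwrite(f'pics/{c}5.png',im[...,::-1])
  for q in ['lever_grip','bail_bar','colander','spice_bottle']: print(q,[(inS(d['location']),round(d['p'],2)) for d in vision.boxes_of(q,c)[:1]])
  v,u=np.nonzero(blue(im)); k=(u>200)&(u<420)&(v>140)&(v<290); print(c,u[k].min(),u[k].max(),v[k].min(),v[k].max())
  for t in (1.3,1.5,1.6,1.7): print(t,proj(c,[S(-50-110*np.cos(t),y,88+110*np.sin(t)) for y in(-108,108)]).round(1).tolist())
a=cv2.imread('pics/scene5.png')[150:290,230:430]; b=cv2.imread('pics/top5.png')[100:240,180:380]
cv2.imwrite('pics/s5.png',cv2.resize(np.r_[a,b],None,fx=2.1,fy=2.1))
E
```

```text
tcp_pos: [0.5743, 0.0371, 0.1831]
wrist_force: [-0.1, 0.0, 0.3]
opening: 0.0384
tcp_pos: [0.4756, 0.0441, 0.2833]
wrist_force: [-0.7, -0.2, 1.3]
opening: 0.0387
tcp shelf [-134.2    2.   283.3] t 13.5 F [-0.7 -0.2  1.3] open 0.0387
row [-0.005, -0.067, 0.533] [0.0001, -0.0, -0.0006]
lever_grip [(array([ 67.1, -47. , 231.6]), 0.67)]
bail_bar [(array([-31.8,   4.4, 194.7]), 0.69)]
colander [(array([  96.8, -173.4,  164.8]), 0.92)]
spice_bottle [(array([152.8, 158.7, 199.3]), 0.96)]
scene 300 376 189 197
1.3 [[303.0, 179.5], [376.8, 185.8]]
1.5 [[301.9, 183.1], [376.8, 189.6]]
1.6 [[301.4, 185.5], [376.8, 192.0]]
1.7 [[300.8, 188.1], [376.7, 194.7]]
lever_grip [(array([ 55.9, -28.6, 217.3]), 0.86)]
bail_bar []
colander [(array([ 143.6, -162.8,  149.3]), 0.6)]
spice_bottle [(array([-116.6, -334. ,    8.8]), 0.74)]
top 290 325 199 205
1.3 [[323.2, 222.6], [235.2, 214.4]]
1.5 [[324.1, 213.6], [236.0, 205.5]]
1.6 [[324.5, 209.2], [236.5, 201.0]]
1.7 [[324.8, 204.8], [237.2, 196.7]]
```

View pics/s5.png

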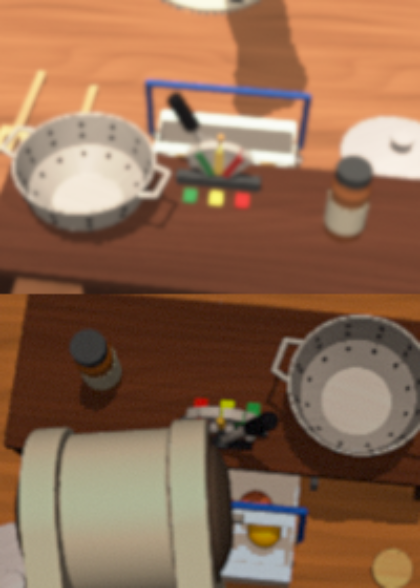

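The bar stands upright and its pixels match t≈1.7 rad. The lever leans to green, the bin is out, the other objects have not moved, and the arm is clear.

```bash
python3 -m crank '[0.1,0,0,0,0,0,0, 0.1,0,0,0,0,0,0]' | tail -3; python3 -c "
from station import hand_in
print(hand_in())"
```

```text
wrist_force: [-0.2, -0.4, 0.2]
opening: 0.0381
gripper_force: 0.0
the job is handed in; nothing more can be done
None
```

The job is handed in: the last camera check showed the bin fully out, the lever in green, the carry handle upright at about 1.7 rad and the colander and bottle where they were, but `hand_in` returned no verdict.

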